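# Reset the sander interlock with the twin buttons

## Robot

A 7-joint arm with a two-finger parallel gripper is mounted at the origin on a cart in front of the work surface, level with it; the furniture and walls round the work are solid. World frame = base frame: x ahead of the robot, y to its left, z up, the work surface at z = 0. Lengths are in mm, angles in degrees, forces in N, time in s.
With the tool pointing down it reaches from about 425 to 1025 mm from the base axis. Payload 3.6 kg.
Tool frame: the origin (TCP) lies at the very end of the fingers, on their centre line; the grasp point (between the pads) lies 19 mm behind it; z points along the fingers, y is the line along which they close (so a half turn about z gives the same grasp; the last joint's range is limited). The gripper opens to 85 mm and grips with 20 to 120 N. Pads are 22 mm wide; open, the fingers measure 114 mm over their backs; the gripper's body (76 mm by 85 mm) begins 54 mm behind the grasp point. The pads swing forward as they close: fully open they stand 13 mm farther back than shut.
Start: joints at [66.606, 33.873, 2.773, 92.16, -1.908, 54.013, -1.931], TCP at [224.481, -689.375, 231.302] pointing down, gripper open.
Joint ranges: [-153.93, 153.93], [-27.13, 128.08], [-72.61, 78.16], [10.71, 143.7], [-87.88, 267.88], [4.46, 118.87], [-176.78, 176.78]. Speed limits (degrees/s): [147.25, 147.25, 180, 180, 180, 180, 180].

## Interface

Orientations are given as [roll, pitch, yaw] about the fixed x, y, z axes, in that order (R = Rz(yaw) Ry(pitch) Rx(roll)).
In Python, from bench import bot, eoat, planner, read_state, imaging, ticket gives the robot as it stands. Calls block until the motion is done:
- bot.move_ptp(position, orientation): joint-space move of the TCP to a pose.
- bot.move_linear(position, vel=150, rot=None, guard=None): straight line of the TCP; rot=None keeps the orientation; vel is the mean speed in mm/s. With guard (N) it stops when the force on the tool has changed by that much, and returns True; else False.
- bot.goto_joints(angles): joint-space move.
- eoat.move_gripper(opening, grip_force=None): finger opening in mm; grip_force is the grip in N (None keeps the last); returns when the fingers have stopped.
- bot.pause(seconds).
- planner.ik(position, orientation): joint angles nearest the present ones, or None.
- read_state(): the state.
- imaging.read_camera(name): name is "scene" or "top"; returns a dict with "color" (420x560x3 uint8, red, green, blue), "intrinsics" (3x3 intrinsics, pixels), "camera_from_world" (4x4, takes a point from world to camera coordinates). Camera axes: x right, y down, z forward; pixel columns grow to the right and rows downward; lengths in mm; the calibration is good to about 2 mm. A picture is of the moment at which its call begins. There is no depth.
A pose or a line that the arm cannot do raises bot.MotionError and nothing moves.
- ticket.sign_off(): hands the job in; it is judged then, once.
The state is a dict: "t": time; "joints": joint angles; "dq": joint speeds; "joint_efforts": joint torques, N m; "tool_pos": TCP position; "tool_rot": TCP orientation; "force": force on the tool from outside, world axes, zero at the start; "ft_torque": the same for the moment, N m; "gripper_width": finger opening in mm; "grasp_force": force on a finger pad.
Only numpy, scipy, OpenCV 4.12 (cv2) and the standard library are available. Lean on these libraries where they do the work, as an engineer would, in place of code of your own. Each camera call takes 0.05 s, during which the arm holds its last target. There are 200 camera calls.

## Task

The sander's safety interlock has tripped. On the grey reset box, push the yellow guard all the way back to its stop to uncover the two green buttons, then press both green buttons fully down together with the two fingertips, hold them down for at least two seconds, and let both come up again, leaving the guard open. Only touch and push: grip and lift nothing, never push one green button without the other, do not press the red stop button, and leave the loose things round the box where they stand.

Things in the scene. Friction and masses are not known exactly. Their poses are not given: they have to be found in the camera images.
- station: grey reset box, fixed to the bench; its position and turn about the vertical vary. Origin on the bench surface, midway between the two green buttons; own x points away from the robot's side (the way the guard opens), own y to the left, z up. Housing: x -65 to +135 mm, y -75 to +120 mm, flat deck 45 mm above the bench. Two low guide rails (7 mm high, y = +-55 to +-62 mm) run along x beside the guard.
- guard (a joint): sliding yellow guard, a hood closed at the front and top: 0 = shut over the green buttons, 0.065 m = fully back against its stop; friction about 2 N plus light damping (8 N s/m), it stays where it is left. Hood: 104 mm wide (y), 90 mm long (x), its top 48 mm above the deck (93 mm above the bench). Push its flat front face along the box's +x; it has no handle. Fully back, its front face is at x = +35 mm of the box frame.
- guard_front (a point): middle of the guard's upright front face, 38 mm above the deck (83 mm above the bench, 10 mm below the hood's top edge); it moves with the guard. At joint value 0 it is at x = -30 mm, y = 0 of the box frame. Fingers that push it must stay above the green buttons (tops 69 mm above the bench) because they pass over them.
- reset_left_top (a point): centre of the flat top of the left green button: round cap of 26 mm diameter, 69 mm above the bench when up, at x = 0, y = +28 mm of the box frame; presses straight down. Its black collar is 42 mm in diameter and ends 12 mm below the raised top.
- reset_right_top (a point): centre of the flat top of the right green button, the same but at y = -28 mm: the two centres are 56 mm apart.
- reset_left (a joint): left green button: 0 = up, 0.008 m = fully down on its stop; springs back; about 0.9 N to start and 3 N fully down
- reset_right (a joint): right green button, the same
- stop (a joint): red stop button, cap of 32 mm diameter on a yellow disc at the left of the box: 0 = up, 0.006 m = fully pressed. Leave it alone.
- stop_top (a point): centre of the top of the red stop button, 63 mm above the bench when up, at x = 0, y = +93 mm of the box frame
- turned_knob: loose turned wooden knob, 44 mm in diameter and 48 mm high, standing beside the box; origin at its underside. Bystander.
- tape_measure: loose yellow and black tape measure, 39 x 70 x 64 mm, standing beside the box; origin at its underside. Bystander.
- wax_tin: loose round tin with a green lid, 76 mm in diameter, 31 mm high, in front of the box (on the robot's side); origin at its underside. Bystander.

How it is judged (in metres and radians):
On the way, in this order (a step that is already met when the one before it is completed fails the run):
1. the guard is pushed back to its stop (value of joint guard above 0.057 m), for 0.2 s.
2. both green buttons are held down together for two seconds (value of joint each of reset_left, reset_right above 0.0055 m and value of joint guard above 0.052 m), for 1.9 s.
At the end, for the whole second after the job is handed in: Both green buttons are up again (within 1.5 mm), after both were down at least 5.5 of their 8 mm together for 1.9 s without a break; the guard is open (52 mm or more of its 65 mm, having first reached 57 mm); the red button is up and the loose things stand within 25 mm of where they were (value of joint each of reset_left, reset_right, stop below 0.0015 m and value of joint guard above 0.052 m and distance of each of turned_knob, tape_measure, wax_tin from where it was at the start of the episode below 0.025 m); the robot touches nothing.
It fails at once if one green button is pushed down (over 5.5 mm) while the other is still up (under 2 mm) ((value of joint reset_left above 0.0055 m and value of joint reset_right below 0.002 m) or (value of joint reset_right above 0.0055 m and value of joint reset_left below 0.002 m)).
It fails at once if the red stop button is pressed (over 3 mm) (value of joint stop above 0.003 m).
It fails at once if a loose thing is lifted (over 12 mm) or knocked more than 25 mm (height (world z) of any of turned_knob, tape_measure, wax_tin above 0.012 m or distance of any of turned_knob, tape_measure, wax_tin from where it was at the start of the episode above 0.025 m).
It also fails if it takes over 42 s, if anything falls off the work surface, if the arm or the gripper's body presses on something with over 40 N, if the wrist force passes 120 N, or if a joint passes its speed limit or range.

## Working session

There is one attempt and no reset: what is moved stays moved. The work goes in short steps, each a Python script; the robot and the scene stay as the last script left them, time stands still between calls to the robot, and variables do not carry over. Pictures are saved under pics/ and viewed, at most 10 in all, crops included, and the job is handed in when it is done.

```bash
mkdir -p pics; python3 - <<'E'
from bench import imaging,read_state
import cv2,numpy as np
for n in("scene","top"):
    d=imaging.read_camera(n); cv2.imwrite(f"pics/{n}0.png",d["color"][:,:,::-1]); print(n,d["intrinsics"],d["camera_from_world"].round(4).tolist())
s=read_state();print(s["t"],s["tool_pos"],s["tool_rot"],s["gripper_width"])
E
```

```text
scene [[533.22714226   0.         277.75219555]
 [  0.         533.22714226 208.84341174]
 [  0.           0.           1.        ]] [[-0.8956, -0.4445, -0.0179, 477.1343], [-0.3088, 0.6502, -0.6942, 177.926], [0.3202, -0.6162, -0.7196, 1030.7212], [0.0, 0.0, 0.0, 1.0]]
top [[457.95819782   0.         285.31376289]
 [  0.         457.95819782 210.08603972]
 [  0.           0.           1.        ]] [[-0.0172, -0.9999, -0.0013, 53.7218], [-0.9777, 0.0171, -0.2092, 532.5253], [0.2092, -0.0023, -0.9779, 822.1303], [0.0, 0.0, 0.0, 1.0]]
0.1 [ 224.25452686 -688.64437112  230.25301096] [-1.79882899e+02  6.99020063e-03  1.80418166e+01] 85.26033831773991
```

View pics/scene0.png

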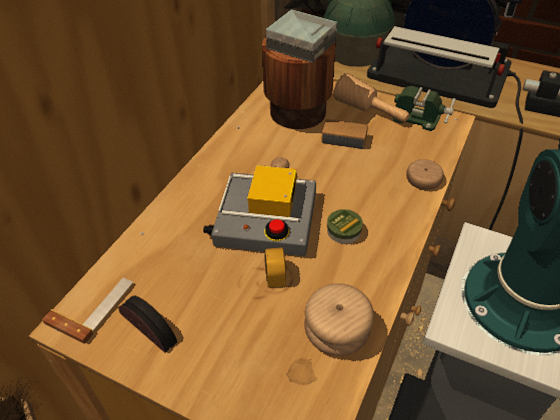

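View pics/top0.png

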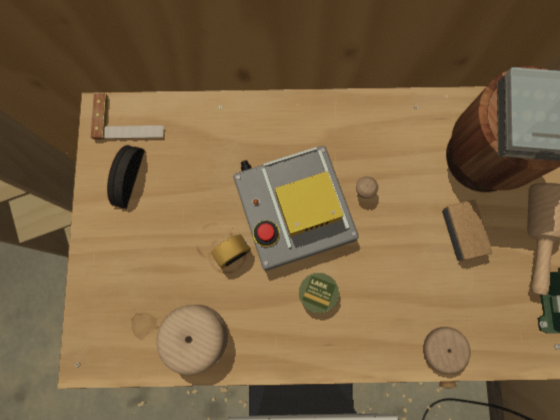

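The top view shows the box, with the red stop at about (265,232), the yellow guard at about (309,203), the tape measure at (230,252), the knob at (367,187) and the tin at (319,293). I'll enlarge both views to get the corners.

```bash
python3 - <<'E'
import cv2
a=cv2.imread("pics/top0.png")[135:285,220:390]; cv2.imwrite("pics/topc.png",cv2.resize(a,None,fx=4,fy=4,interpolation=cv2.INTER_CUBIC))
a=cv2.imread("pics/scene0.png")[155:265,200:330]; cv2.imwrite("pics/scenec.png",cv2.resize(a,None,fx=5,fy=5,interpolation=cv2.INTER_CUBIC))
E
```

```text
(no output)
```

View pics/topc.png

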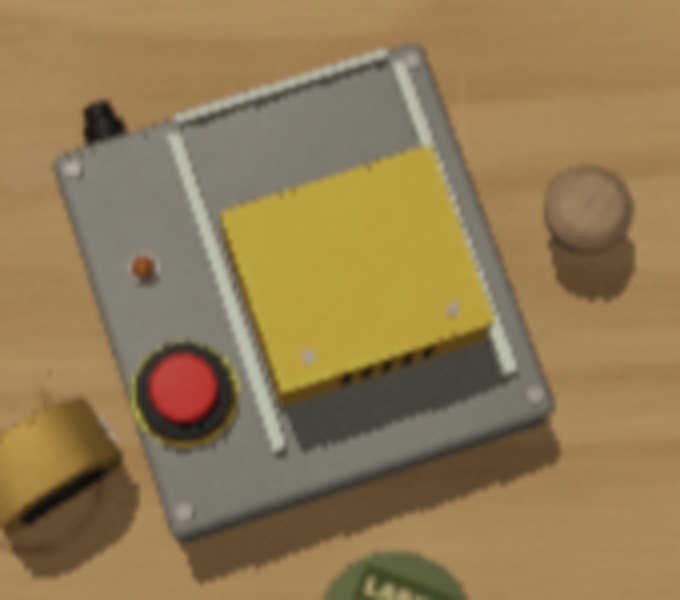

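View pics/scenec.png

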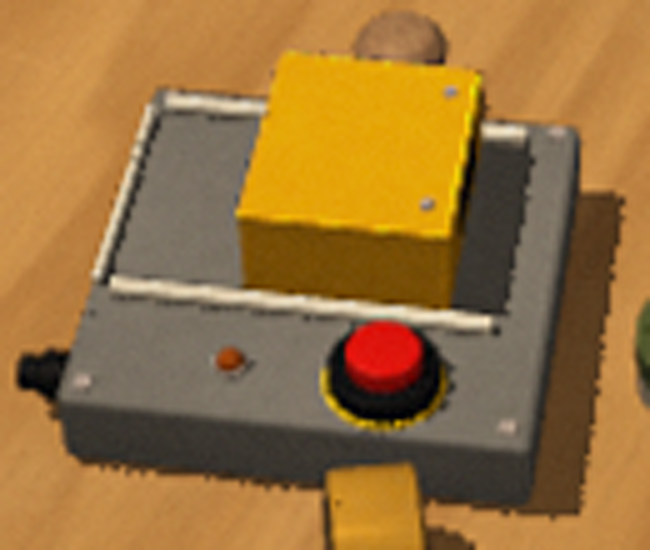

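The enlarged crops show the hood's corners, the deck's corners and the red cap clearly. I'll fit x, y and yaw to points from both views.

```bash
cat > fit.py <<'E'
import numpy as np
from scipy.optimize import least_squares
def proj(d,P):
    M=np.array(d["camera_from_world"]);c=P@M[:3,:3].T+M[:3,3];k=c@np.array(d["intrinsics"]).T
    return k[:,:2]/k[:,2:]
def toworld(p,L):
    a=p[2];c,s=np.cos(a),np.sin(a);L=np.atleast_2d(np.asarray(L,float))
    return np.c_[p[0]+c*L[:,0]-s*L[:,1],p[1]+s*L[:,0]+c*L[:,1],L[:,2]]
E
python3 - <<'E'
from fit import *
from bench import imaging,planner,read_state
T=[(-65,120,45,180,530),(-65,-75,45,550,405),(135,120,45,57,160),(135,-75,45,422,45),(-30,52,93,280,397),(-30,-52,93,492,328),(60,52,93,222,212),(60,-52,93,432,150),(0,93,63,184,387)]
S=[(-30,52,93,458,235),(-30,-52,93,482,73),(60,52,93,238,215),(60,-52,93,288,53),(0,93,63,383,345),(-65,-75,45,578,130),(135,120,45,62,400),(-65,120,45,532,447)]
T=np.array(T,float);S=np.array(S,float)
def px(a,f,o):return (a+.5)/f-.5+np.array(o)
dt,ds=imaging.read_camera("top"),imaging.read_camera("scene")
ot,os_=px(T[:,3:],4,(220,135)),px(S[:,3:],5,(200,155))
rt=lambda p:(proj(dt,toworld(p,T[:,:3]))-ot).ravel()
rs=lambda p:(proj(ds,toworld(p,S[:,:3]))-os_).ravel()
for n,f in(("top",rt),("scene",rs),("both",lambda p:np.r_[rt(p),rs(p)])):
    r=least_squares(f,[580,0,.3],loss="soft_l1",x_scale=[10,10,.1]);print(n,r.x[:2],np.degrees(r.x[2]),r.cost)
    print(f(r.x).reshape(-1,2).round(1).tolist())
np.save("pose.npy",r.x)
E
```

```text
top [523.23272342  -4.85283585] 17.268559988103835 15.566966942664852
[[-2.6, 0.3], [1.7, -0.4], [-2.5, -3.5], [-0.7, -4.0], [0.9, 1.1], [1.8, 0.7], [0.1, 1.8], [0.5, 0.4], [-0.9, -2.1]]
scene [526.46554434  -7.58795722] 18.65183528951182 8.275137335468152
[[1.1, 0.2], [1.8, -0.8], [2.1, 0.6], [0.2, 0.0], [-0.7, 1.4], [-1.2, -2.0], [-2.7, 0.1], [-0.4, -0.5]]
both [524.1754011   -6.01706838] 17.831011980722245 27.21142461297665
[[-1.5, 0.3], [2.4, -1.3], [-2.3, -3.2], [-0.9, -4.6], [1.8, 0.8], [2.5, -0.1], [0.5, 1.6], [0.7, -0.3], [-0.1, -2.2], [1.4, 1.2], [2.8, 0.1], [2.4, 1.1], [1.1, 0.5], [-0.7, 2.2], [-0.1, -1.0], [-2.8, 0.2], [-0.6, 0.7]]
```

```bash
python3 - <<'E'
from fit import *
from bench import imaging
T=[(-65,120,45,180,530),(-65,-75,45,550,405),(135,120,45,57,160),(135,-75,45,422,45),(-30,52,93,280,397),(-30,-52,93,492,328),(60,52,93,222,212),(60,-52,93,432,150),(0,93,63,184,387)]
S=[(-30,52,93,458,235),(-30,-52,93,482,73),(60,52,93,238,215),(60,-52,93,288,53),(0,93,63,383,345),(-65,-75,45,578,130),(135,120,45,62,400),(-65,120,45,532,447)]
T=np.array(T,float);S=np.array(S,float)
def px(a,f,o):return (a+.5)/f-.5+np.array(o)
dt,ds=imaging.read_camera("top"),imaging.read_camera("scene")
ot,os_=px(T[:,3:],4,(220,135)),px(S[:,3:],5,(200,155))
def L(A,g,ins):
    B=A[:,:3].copy();h=B[:,2]>90;B[h,0]+=g
    k=B[:,2]==45;B[k,0]-=ins*np.sign(B[k,0]);B[k,1]-=ins*np.sign(B[k,1]);return B
def f(p,w=1):
    a=proj(dt,toworld(p,L(T,p[3],p[4]))+np.r_[p[5:8]])-ot
    b=proj(ds,toworld(p,L(S,p[3],p[4]))+np.r_[p[8:11]])-os_
    return np.r_[a.ravel(),b.ravel(),w*p[5:]/2,p[4]/3,p[3]/3]
r=least_squares(f,[524,-6,.31]+[0]*8,loss="soft_l1",x_scale=[10,10,.1]+[3]*8);print(r.x.round(2),np.degrees(r.x[2]),r.cost)
print(f(r.x)[:34].reshape(-1,2).round(1).tolist())
np.save("pose.npy",r.x[:3])
E
```

```text
[ 5.2041e+02 -6.4500e+00  3.0000e-01  6.4200e+00  3.0000e+00 -8.8000e-01
  2.9000e-01 -9.3000e-01  8.8000e-01 -2.9000e-01  8.7000e-01] 17.382830695509295 8.825900471475412
[[-0.7, 0.4], [0.4, 0.5], [0.0, -0.5], [-1.1, -0.3], [0.6, -0.1], [1.4, -0.5], [-0.3, 0.7], [0.0, -0.7], [-0.1, -0.0], [-0.4, 0.8], [1.4, -0.3], [0.6, 0.5], [-0.2, 0.0], [0.4, 2.1], [-0.0, -0.1], [0.0, -1.2], [-1.0, -0.5]]
```

The guard starts about 6 mm open, and the box is at (520,-6.5) with a yaw of 17.4°. Next I'll raise the arm, travel over at a safe height, and push the guard with the fingers shut.

```bash
cat > go.py <<'E'
from fit import *
from bench import bot,eoat,planner,read_state,imaging,ticket
p=np.load("pose.npy");R=[180,0,float(np.degrees(p[2]))]
W=lambda x,y,z:toworld(p,[x,y,z])[0].tolist()
def st():
    s=read_state();c,n=np.cos(p[2]),np.sin(p[2]);d=np.array(s["tool_pos"])[:2]-p[:2]
    print(round(s["t"],2),"box",np.round([c*d[0]+n*d[1],-n*d[0]+c*d[1],s["tool_pos"][2]],1),"rot",np.round(s["tool_rot"],1),"F",np.round(s["force"],1),"w",round(s["gripper_width"],1))
E
python3 - <<'E'
from go import *
s=read_state()["tool_pos"]
bot.move_linear([s[0],s[1],380],vel=250);st()
bot.move_ptp([330,-330,380],R);st()
bot.move_ptp(W(-72,0,200),R);st()
eoat.move_gripper(0);st()
E
```

```text
1.04 box [-486.5 -562.1  378.5] rot [-179.9    0.    18. ] F [ 0.2  0.3 -0.9] w 85.4
2.44 box [-278.8 -253.3  380.1] rot [180.   -0.   17.3] F [ 0.2  0.8 -0.4] w 85.2
3.83 box [-71.9  -1.4 200.2] rot [180.   -0.   17.3] F [ 0.1 -0.1  0.4] w 85.6
4.6 box [-72.   0. 200.] rot [180.   -0.   17.4] F [-0.7 -0.6 -0.1] w -0.3
```

```bash
python3 - <<'E'
from go import *
print(bot.move_linear(W(-72,0,81),vel=120,guard=15));st()
print(bot.move_linear(W(-45,0,81),vel=50,guard=15));st()
print(bot.move_linear(W(36,0,81),vel=45,guard=12));st()
bot.pause(.4);st()
d=imaging.read_camera("scene")["color"];import cv2
cv2.imwrite("pics/push.png",cv2.resize(d[130:280,180:350,::-1],None,fx=4,fy=4,interpolation=cv2.INTER_CUBIC))
E
```

```text
False
5.74 box [-71.6  -0.1  81.4] rot [ 1.80e+02 -1.00e-01  1.74e+01] F [-0.2  0.8  0.6] w -0.0
False
6.43 box [-45.3   0.   80.9] rot [-180.     0.    17.4] F [-0.9 -0.5  0.1] w -0.2
True
7.85 box [22.9  0.1 80.2] rot [180.    0.5  17.4] F [ 0.3 -0.2  0. ] w -0.0
8.25 box [20.2  0.1 79.5] rot [-180.     0.8   17.3] F [ 0.3  0.2 -0.6] w -0.1
```

View pics/push.png

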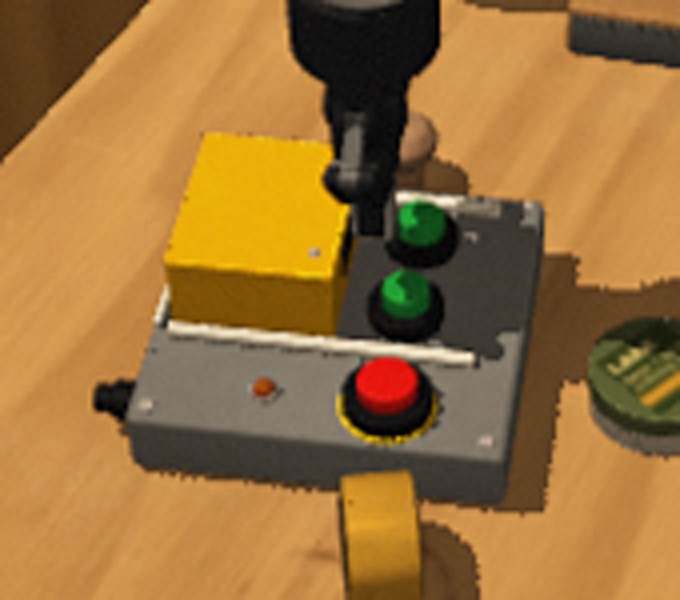

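The guard is back at or very near its stop, with both green caps uncovered. The arm stopped at x≈23, where about 24 was expected. I'll back off, lift clear and refine the pose from the green caps.

```bash
python3 - <<'E'
from go import *
import cv2
bot.move_linear(W(8,0,82),vel=80,rot=R);bot.move_linear(W(-60,0,200),vel=250,rot=R)
bot.move_ptp(W(-130,-140,230),R)
eoat.move_gripper(41.5);st()
for n,(r,c,f) in {"top":((130,290),(215,395),4),"scene":((140,270),(190,340),5)}.items():
    d=imaging.read_camera(n)["color"]
    cv2.imwrite(f"pics/{n}2.png",cv2.resize(d[r[0]:r[1],c[0]:c[1],::-1],None,fx=f,fy=f,interpolation=cv2.INTER_CUBIC)[:600])
E
```

```text
10.45 box [-129.7 -139.6  230. ] rot [-180.    -0.    17.4] F [-0.2 -0.7 -0.4] w 41.5
```

View pics/top2.png

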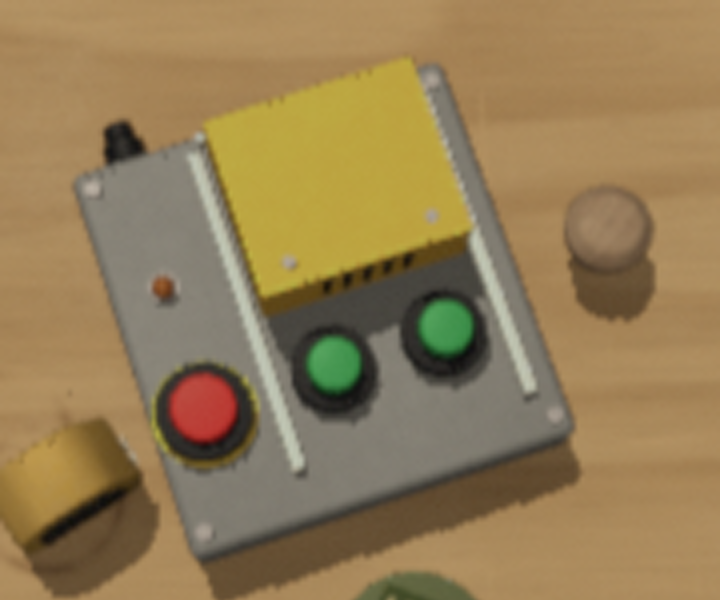

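View pics/scene2.png

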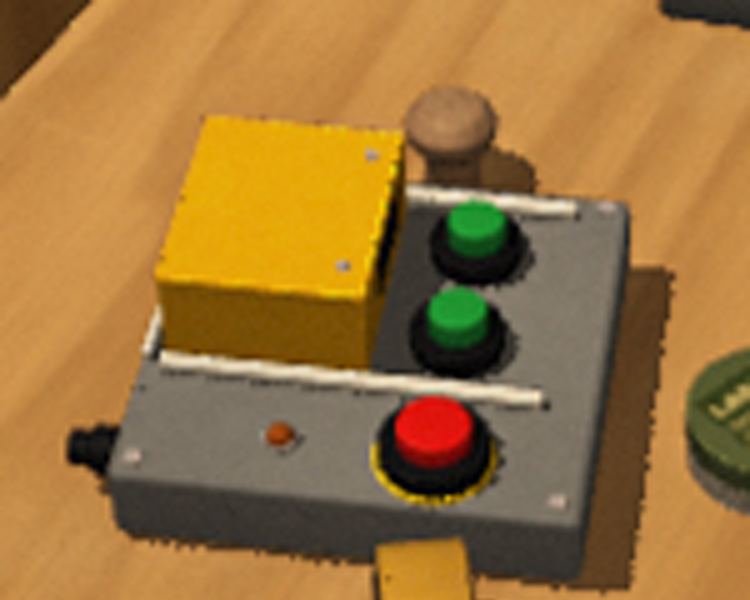

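The top crop shows the green caps at (334,364) and (446,326), the red cap at (203,408) and the hood's front corners at (262,302) and (470,235). The scene crop shows the green caps at (458,310) and (477,221) and the red one at (433,423).

```bash
python3 - <<'E'
from go import *
A={"top":(4,(215,130),[(0,28,69,334,364),(0,-28,69,446,326),(0,93,63,203,407),(-30,52,93,262,302),(-30,-52,93,470,235),(60,52,93,205,122),(60,-52,93,412,58)]),
"scene":(5,(190,140),[(0,28,69,458,310),(0,-28,69,477,221),(0,93,63,433,423),(-30,52,93,368,298),(-30,-52,93,405,132),(60,52,93,160,280),(60,-52,93,206,117)])}
C={n:imaging.read_camera(n) for n in A}
def f(p):
    o=[]
    for i,(n,(s,off,D)) in enumerate(A.items()):
        D=np.array(D,float);B=D[:,:3].copy();B[B[:,2]>90,0]+=p[3]
        e=p[4+3*i:7+3*i]
        o+=[(proj(C[n],toworld(p,B)+e)-((D[:,3:]+.5)/s-.5+np.array(off))).ravel(),e/2]
    return np.concatenate(o)
r=least_squares(f,[520,-6,.3,60]+[0]*6,loss="soft_l1",x_scale=[10,10,.1,5]+[3]*6)
print(r.x.round(2),np.degrees(r.x[2]),r.cost);print(r.fun.round(1))
np.save("pose.npy",r.x[:3])
E
```

```text
[ 5.2041e+02 -6.3100e+00  3.0000e-01  6.3670e+01 -1.3900e+00  4.3000e-01
 -4.8000e-01  1.3900e+00 -4.3000e-01  8.0000e-01] 17.361132506741978 3.855522026670429
[-0.  -0.3  0.   0.  -0.   0.2  0.1 -0.3  1.3 -0.7 -0.6  0.4 -0.1 -0.1
 -0.7  0.2 -0.2 -0.1 -0.3  0.  -0.5  0.1  1.4 -0.1  0.4  0.8  0.5 -0.9
 -0.2  0.7 -0.2  0.7 -0.2  0.4]
```

The pose is confirmed, with the guard at about 64 mm. Now I'll press.

```bash
python3 - <<'E'
from go import *
bot.move_ptp(W(-60,0,200),R)
bot.move_linear(W(-1.5,0,110),vel=150,rot=R);st()
bot.move_linear(W(-1.5,0,72),vel=60,guard=10);st()
print(bot.move_linear(W(-1.5,0,48),vel=20,guard=12));st()
zb=read_state()["tool_pos"][2]
bot.move_linear(W(-1.5,0,zb-2),vel=20);st()
for i in range(5): bot.pause(.3);st()
import cv2
d=imaging.read_camera("scene")["color"]
cv2.imwrite("pics/press.png",cv2.resize(d[130:280,180:350,::-1],None,fx=4,fy=4,interpolation=cv2.INTER_CUBIC))
E
```

```text
12.2 box [ -1.9  -0.5 110.3] rot [180.    0.   17.3] F [-0.8  0.1  0. ] w 41.7
12.98 box [-1.4  0.1 71.9] rot [-180.     0.    17.4] F [0.1 0.3 0.3] w 41.4
True
13.72 box [-1.2 -0.1 59.4] rot [180.   -0.   17.4] F [-2.2 -0.3  7.1] w 41.1
13.97 box [-1.2 -0.2 59.2] rot [179.9  -0.   17.4] F [-4.1 -0.  20.8] w 41.3
14.27 box [-1.2 -0.2 59.2] rot [179.9  -0.   17.3] F [-4.  -0.8 20.9] w 41.9
14.57 box [-1.2 -0.1 59.2] rot [179.9  -0.   17.4] F [-4.3 -0.9 21.6] w 41.3
14.87 box [-1.2 -0.2 59.2] rot [179.9  -0.   17.4] F [-4.6 -1.4 21.7] w 41.4
15.17 box [-1.2 -0.2 59.2] rot [179.9  -0.   17.3] F [-3.8 -0.1 21.6] w 41.3
15.47 box [-1.2 -0.1 59.1] rot [179.9  -0.   17.3] F [-3.7 -1.4 21.3] w 41.5
```

View pics/press.png

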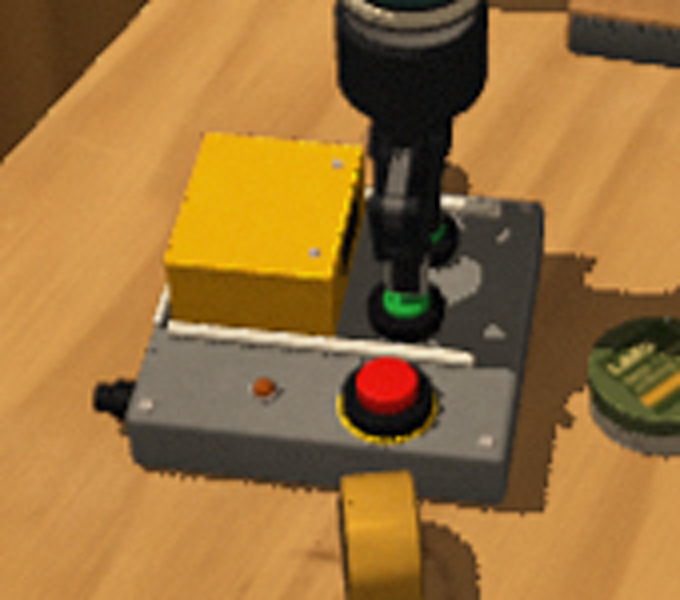

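Both fingertips are on their caps, which sit low in their collars with a steady 21 N. I'll hold a little longer, release straight up and hand in.

```bash
python3 - <<'E'
from go import *
bot.pause(1.6);st()
bot.move_linear(W(-1.5,0,110),vel=40);bot.move_linear(W(-60,0,220),vel=200);bot.move_ptp(W(-130,-140,230),R);bot.pause(.5);st()
import cv2
d=imaging.read_camera("scene")["color"]
cv2.imwrite("pics/end.png",cv2.resize(d[130:280,180:350,::-1],None,fx=4,fy=4,interpolation=cv2.INTER_CUBIC))
E
```

```text
17.12 box [-1.2 -0.1 59.2] rot [179.9  -0.   17.4] F [-4.2 -0.1 20.9] w 41.6
20.53 box [-129.8 -139.6  230. ] rot [180.   -0.   17.4] F [0.2 0.4 0.2] w 41.5
```

View pics/end.png

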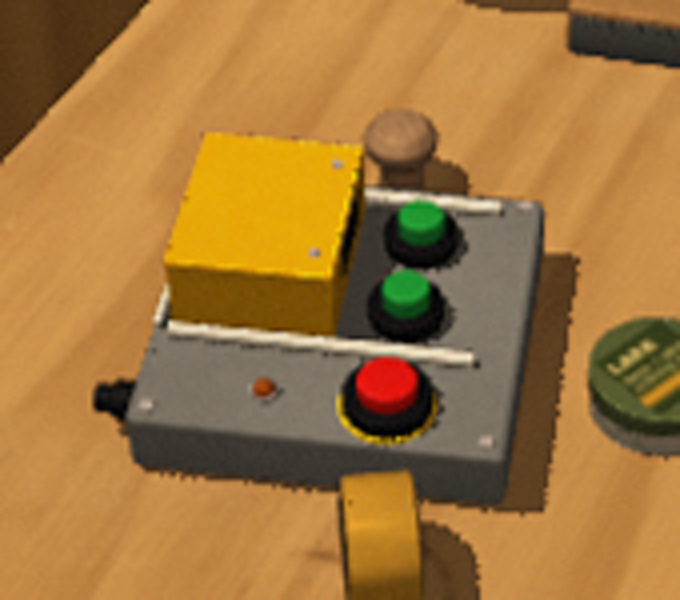

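Both caps are up at (407,290) and (422,222), the guard is open and the loose things haven't moved.

```bash
python3 -c "
from bench import ticket
print(ticket.sign_off())"
```

```text
the job is handed in; nothing more can be done
None
```

I pushed the guard back to about 64 mm of its 65 mm travel, held both green buttons down together for about 3 s and released them, then handed the job in at about 20.5 s of the 42 s; the last picture showed both buttons up, the guard open, the red stop unpressed and the loose things unmoved, but the sign-off returned no verdict.

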